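Air the fuming chamber with its lid lever

TASK

Air the print-fuming chamber without grasping anything: with your fingertips push the red catch round until it is fully clear of the glass lid, then press the red paddle on the long end of the lever all the way down to its stop so that the short end raises the heavy lid, and finish while still holding the paddle down with the lid up. Keep your fingers off the lid itself, leave the lever seated in its saddle, and do not shift or lift the mug, jars and other things standing about.

Things in the scene. Friction and masses are not known exactly. Their poses are not given: they have to be found in the camera images.
- chamber: The white fuming chamber with its lever stand, one fixed unit bolted to the bench. Origin on the bench (z=0) directly under the lever's pivot. In its frame: the box (280 x 200 mm in x and y, walls 100 mm high, lid's top face at 112 mm) spans x -110..170, y 110..310; two blue saddle posts (142 mm high, 14 mm thick, at x +-33 mm) at y 0 carry the lever, whose long arm runs to -y; a rubber stop (top 55 mm up) under the lever at y -146 mm limits its downward swing.
- lid: Heavy metal-framed glass lid of the chamber (280 x 200 x 12 mm, about 3 kg), hinged along the box's far +y side; origin on the hinge axis, 106 mm above the bench. A yellow steel lip at the middle of its free edge reaches out to -y over the lever's short end. Shut it lies level; with the lever fully down it stands open by about 0.29 rad.
- lid_lip (a point): Outer edge of the lid's yellow lip, mid-thickness: 106 mm above the bench when shut, about 175 mm with the lever down on its stop.
- catch (a joint): Swing of the red turn catch that holds the lid shut, rad: 0 = square across the lid's edge, pointing to the chamber's +y; grows anticlockwise seen from above (its pin moves to the chamber's -x, then -y) to 1.65 at its end. It clears the lid from 1.15 on; under that the lid cannot rise. Pivot upright at chamber x -60, y 80 mm; stiff by friction (about 1.2 N at the pin), stays where it is left; starts between 0 and 0.3.
- catch_pin (a point): Point on the catch's upright orange thumb pin (14 mm diameter, from 122 to 170 mm above the bench), 150 mm up, on its axis, 50 mm from the catch's pivot. The lid's glass is 112 mm up, the red catch bar's top 122 mm.
- lever: Loose light-metal lever, 22 mm wide bar, resting by its brass pivot pin in the open-topped notches of the blue saddle. Origin on the pin axis, 123 mm above the bench. Its short end (90 mm, white roller, +y) is under the lid's lip, its long end (-y) carries the red paddle. At rest its frame is parallel to the chamber's (the bar slopes up to the paddle by 0.4 rad); pressed onto the stop it has turned by about 0.76 rad about the chamber's +x axis.
- lever_pin (a point): Middle of the lever's pivot pin: 123 mm above the bench while it sits in the saddle.
- paddle (a point): Centre of the top face of the red paddle (95 mm along the chamber's x, 65 mm along the lever, 10 mm thick) on the lever's long end, 220 mm from the pivot. About 218 mm above the bench at rest, sloping by 0.4 rad; about 55 mm with the lever on its stop, then sloping the other way by 0.36 rad. It moves down almost straight (bows outward by up to 20 mm), with 3 to 9 N to press.
- mug: Bystander: yellow mug, 68 mm wide, 78 mm high, standing inside the chamber. Origin: centre of underside.
- jar_green: Bystander: green jar with white cap, 68 mm wide, 72 mm high, on the far side of the lever. Origin: centre of underside.
- jar_grey: Bystander: open grey jar, 64 mm wide, 36 mm high, on the near side of the lever. Origin: centre of underside.
- tape_roll: Bystander: amber roll of tape lying flat, 84 mm wide, 24 mm high, in front of the catch. Origin: centre of underside.
- brush: Bystander: brush 190 mm long lying on the paper at the right. Origin on the bench under it.
- torch: Bystander: black torch standing on end, 46 mm wide, 125 mm high, at the right. Origin: centre of underside.
- marker: Bystander: small yellow tent-shaped marker, 60 x 75 mm, about 55 mm high, at the right. Origin: centre of underside.

How it is judged:
By the outcome, as a careful person would: the job done as asked, in the order asked, and still so for the second after the job is handed in, while the arm keeps its last pose, push and grip.
It also fails if it takes over 48 s, if anything falls off the work surface, if the arm or the gripper's body presses on something with over 40 N, if the wrist force passes 120 N, or if a joint passes its speed limit or range.

ROBOT

A 6-joint arm with a two-finger parallel gripper is mounted at the origin on the work surface. World frame = base frame: x ahead of the robot, y to its left, z up, the work surface at z = 0. Lengths are in m, angles in degrees, forces in N, time in s.
With the tool pointing down it reaches from about 0.3 to 0.75 m from the base axis. Payload 8.5 kg.
Tool frame: the origin (TCP) lies midway between the tips of the shut fingers; the grasp point (between the pads) lies 19 mm behind it (env.hold_point_z is the distance from the TCP to the grasp point, in m); z points along the fingers, y is the line along which they close (so a half turn about z gives the same grasp; the last joint's range is limited). The gripper opens to 85 mm and grips with 20 to 120 N. Pads are 22 mm wide; open, the fingers measure 114 mm over their backs; the gripper's body (76 mm by 85 mm) begins 54 mm behind the grasp point. The pads swing forward as they close: fully open they stand 13 mm farther back than shut.
Start: joints at [-88.425, 21.807, 74.336, -0, 83.858, -12.336], TCP at [0.132, -0.534, 0.231] pointing down, gripper open.
Joint ranges: [-178.18, 178.18], [-50.72, 133.34], [12.68, 142.11], [-81.47, 261.47], [9.98, 163.14], [-165.26, 165.26]. Speed limits (degrees/s): [136.94, 136.94, 180, 180, 180, 180].

INTERFACE

Orientations are given as a 3x3 rotation matrix whose columns are the frame's x, y, z axes.
In Python, from rig import observe, get_image, camera_info, env gives the robot as it stands.
- The arm moves only by the tool drive_tool, never from a script. Its arguments are lists of equal length, an entry for each row: "offset": the shift along the tool's x, y, z in units of 40 mm (1.0 is 40 mm), a list of three; "turn": the turn, a rotation vector about the tool's x, y, z in units of 6 degrees (1.0 is 6 degrees), a list of three; "hand": the opening, from 0 (shut) to 1 (fully open). A call has exactly 10 rows; each row shifts and turns the commanded pose from where the row before left it, along the tool's axes as they then stand; what a row does not reach is not made up. A row lasts 1/8 s, in which the tool goes at most 62.5 mm and 10.7 degrees, less where a joint would pass 70% of its speed; a pose out of reach is approached as far as the arm can. A call is refused whole if a number of a shift passes 1 or a number of a turn 1, either way. A call with a gripper value outside its range is refused whole. The fingers move at their own pace and stop on an object; "newtons" is the grip in N (left out, the last holds). Time passes only in rows, so rows that do not move let the fingers close, or fill a call up. It gives the time, the measured TCP pose, the force, the opening and the grip force at its end, in the units of the state.
- observe(): the state, without advancing time (a new reading comes with each control period).
- get_image(name): name is "scene" or "top" or "wrist"; returns the picture (420x560x3 uint8, blue, green, red); there is no depth.
- camera_info(name): a dict with "fx", "fy", "cx", "cy" (pixels), "world_to_cam" (4x4, takes a point from world to camera coordinates). Camera axes: x right, y down, z forward; pixel columns grow to the right and rows downward; lengths in m; the calibration is good to about 2 mm. The wrist camera is an equidistant fisheye: a pixel r from the principal point sees the ray r / f radians off the axis. A picture is of the moment at which its call begins: read the wrist's pose just before it. camera_info takes no time and is no camera call; for the wrist camera it gives the pose at the moment of the call.
- env.close_job(): hands the job in; it is judged then, once.
The state is a dict: "time_s": time; "q": joint angles; "qvel": joint speeds; "joint_efforts": joint torques, N m; "position": TCP position; "tool_rot": TCP orientation; "ft_force": force on the tool from outside, world axes, zero at the start; "wrist_torque": the same for the moment, N m; "grip_width": finger opening in m; "gripper_force": force on a finger pad.
Only numpy, scipy, OpenCV 4.12 (cv2) and the standard library are available. Lean on these libraries where they do the work, as an engineer would, in place of code of your own. Each camera call takes 0.05 s, during which the arm holds its last target. There are 200 camera calls.

## Working session

There is one attempt and no reset: what is moved stays moved. The work goes in short steps, Python scripts to look and compute and a tool call to move; the robot and the scene stay as the last step left them, time stands still between calls to the robot, and variables do not carry over. Pictures are saved under pics/ and viewed, at most 10 in all, crops included, and the job is handed in when it is done.

Besides the shell and the picture viewer there is one more tool, called as name(argument=value, ...), one argument or row to a line, values as JSON. drive_tool: Moves the arm, as the interface text tells. Its arguments: {"type":"object","properties":{"offset":{"type":"array"},"turn":{"type":"array"},"hand":{"type":"array"},"newtons":{"type":"number"}},"required":["offset","turn","hand"]}

```bash
ls; mkdir -p pics
python3 - <<'E'
from rig import observe,get_image,camera_info,env
import cv2,numpy as np
np.set_printoptions(precision=4,suppress=True)
a=get_image("scene");b=get_image("top")
cv2.imwrite("pics/scene0.png",a);cv2.imwrite("pics/top0.png",b)
for n in("scene","top"):
    print({k:np.array(v) for k,v in camera_info(n).items()})
s=observe();print(s['position'],np.array(s['tool_rot']),s['time_s'],s['grip_width'],env.hold_point_z)
E
```

```text
pics
{'fx': array(478.0338), 'fy': array(478.0338), 'cx': array(280.6511), 'cy': array(209.4227), 'world_to_cam': array([[-0.397 ,  0.9177, -0.0151,  0.3067],
       [ 0.7178,  0.3002, -0.6282, -0.3269],
       [-0.5719, -0.2602, -0.7779,  1.9942],
       [ 0.    ,  0.    ,  0.    ,  1.    ]])}
{'fx': array(514.7568), 'fy': array(514.7568), 'cx': array(265.0419), 'cy': array(204.3408), 'world_to_cam': array([[ 0.0552, -0.9985,  0.004 , -0.0678],
       [-0.9763, -0.0548, -0.2093,  0.6269],
       [ 0.2092,  0.0076, -0.9778,  1.5047],
       [ 0.    ,  0.    ,  0.    ,  1.    ]])}
[ 0.1322 -0.5336  0.2308] [[ 0.9707  0.2404 -0.0001]
 [ 0.2404 -0.9707  0.0012]
 [ 0.0002 -0.0012 -1.    ]] 0.1 0.08577476914824365 0.0187
```

View pics/scene0.png

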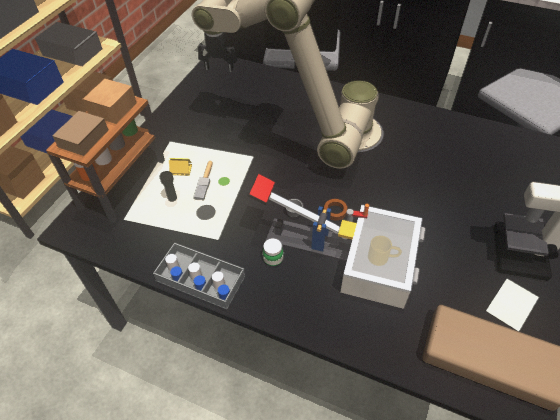

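View pics/top0.png

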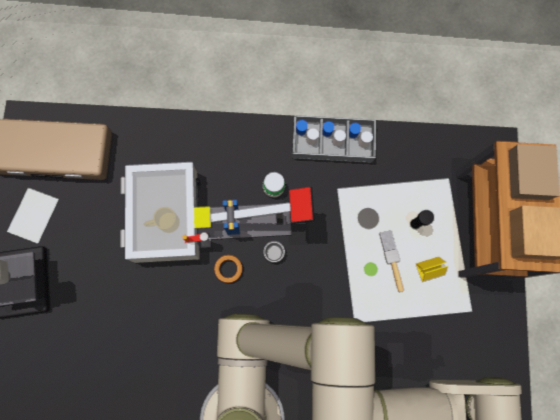

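The scene view shows the box at (385,255), the lever with its red paddle at (262,188), and the red catch at (365,212). In the top view the box spans (125..197, 163..262), the paddle is at (301,205) and the catch is near (192,238). Next I enlarge both for features.

Run:
```python
import cv2,numpy as np
a=cv2.imread("pics/scene0.png");b=cv2.imread("pics/top0.png")
A=cv2.resize(a[165:305,240:430],None,fx=4,fy=4,interpolation=cv2.INTER_CUBIC)
B=cv2.resize(b[150:290,115:320],None,fx=3.9,fy=3.9,interpolation=cv2.INTER_CUBIC)
cv2.imwrite("pics/sc.png",A);cv2.imwrite("pics/tc.png",B)
for n,im in(("scene",a),("top",b)):
    h=cv2.cvtColor(im,cv2.COLOR_BGR2HSV)
    for c,lo,hi in(("red",(0,190,90),(4,255,255)),("red2",(174,190,90),(180,255,255)),("yel",(24,200,120),(32,255,255)),("blue",(105,120,50),(125,255,255)),("orange",(5,180,100),(14,255,255))):
        m=cv2.inRange(h,lo,hi); k,_,st,ce=cv2.connectedComponentsWithStats(m)
        for i in range(1,k):
            if st[i,4]>6 and 120<ce[i,0]<430 and 150<ce[i,1]<300: print(n,c,st[i],ce[i].round(1))
```

```text
scene blue [318 206   5   5  14] [319.9 208. ]
scene blue [327 209   4   3   9] [328.7 210. ]
scene blue [313 222   4   4  12] [314.9 223.4]
scene blue [322 224   4   4  11] [323.5 225.6]
scene blue [170 267  12  14 113] [175.8 272.5]
scene blue [194 276  11  14 118] [199.1 281.7]
scene blue [218 285  12  15 124] [223. 291.]
top red [290 188  22  34 647] [300.6 204.3]
top red [188 235  12   6  50] [194.1 238.1]
top yel [195 207  16  21 293] [201.8 217.1]
top blue [223 200   4   9  27] [224.6 203.4]
top blue [233 200   5   9  32] [235.  203.4]
top blue [224 222  15  12 105] [231.9 228.3]
top orange [185 237   4   5  13] [186.7 239.3]
```

View pics/sc.png

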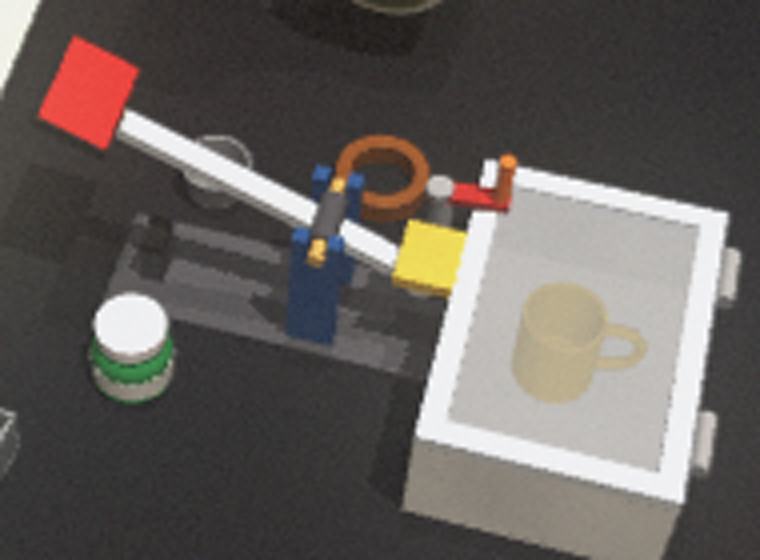

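View pics/tc.png

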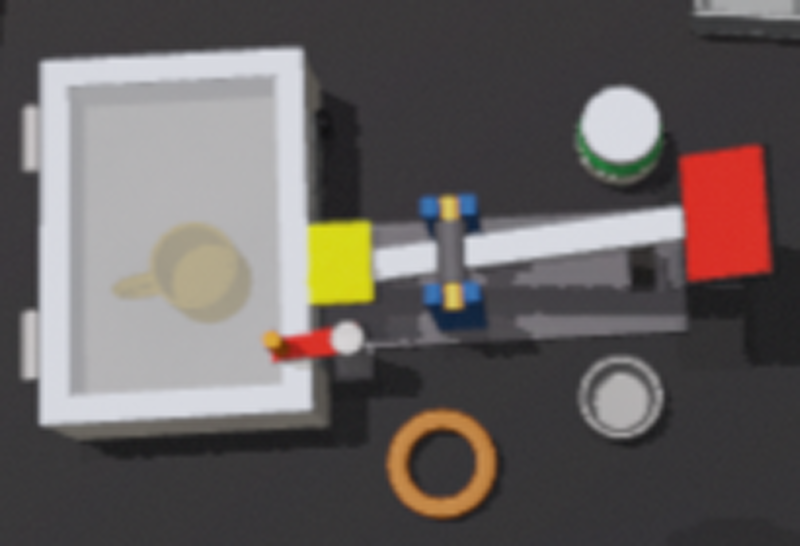

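Crops show the lid-frame corners, paddle, pin top (top crop (272,340), scene crop (508,160)) and catch pivot cap (348,338). I fit the chamber pose from these.

```bash
cat > h.py <<'E'
import numpy as np, json
from rig import observe,get_image,camera_info,env
np.set_printoptions(precision=4,suppress=True)
def proj(n,P):
    c=camera_info(n);W=np.array(c['world_to_cam']);p=P@W[:3,:3].T+W[:3,3]
    return np.c_[c['fx']*p[:,0]/p[:,2]+c['cx'],c['fy']*p[:,1]/p[:,2]+c['cy']]
def ch(p,P):
    c,s=np.cos(p[2]),np.sin(p[2]);P=np.atleast_2d(P)
    return np.c_[p[0]+c*P[:,0]-s*P[:,1],p[1]+s*P[:,0]+c*P[:,1],P[:,2]]
E
python3 - <<'E'
from h import *
from scipy.optimize import least_squares
C=[(-.11,.11,.112),(.17,.11,.112),(.17,.31,.112),(-.11,.31,.112),(0,-.2026,.218)]
T=np.array([(313,411),(302,50),(41,62),(41,423),(725,213),(272,340)])/3.9+[115,150]
S=np.array([(490,160),(418,436),(682,500),(728,212),(88,93),(508,160)])/4+[240,165]
def f(p):
    P=ch(p,np.array(C+[(-.06-.05*np.sin(p[3]),.08+.05*np.cos(p[3]),.170)]))
    return np.r_[proj("top",P)-T-.4,proj("scene",P)-S-.4].ravel()
r=least_squares(f,[.5,-.1,0,.1],loss='soft_l1');p=r.x
print(p,np.degrees(p[2:]));print(f(p).reshape(-1,2).round(1))
json.dump(list(p),open('p.json','w'))
for n,q in dict(pin=(-.06-.05*np.sin(p[3]),.08+.05*np.cos(p[3]),.15),pinend=(-.06-.05*np.sin(1.65),.08+.05*np.cos(1.65),.15),piv=(-.06,.08,.12),pad=(0,-.2026,.218)).items(): print(n,ch(p,q))
E
```

```text
[0.5802 0.0658 0.1094 0.1061] [6.2681 6.0777]
[[-1.3 -0.9]
 [-0.8 -1. ]
 [-0.5 -0.7]
 [-0.7 -0.3]
 [ 0.7 -0.4]
 [-0.9 -0.6]
 [-0.9 -1.6]
 [-0.9 -1.6]
 [ 0.3 -0.8]
 [ 0.1 -1.3]
 [-0.7 -2. ]
 [ 0.1 -1.5]]
pin [[0.5012 0.1877 0.15  ]]
pinend [[0.4627 0.1294 0.15  ]]
piv [[0.5119 0.1388 0.12  ]]
pad [[ 0.6024 -0.1355  0.218 ]]
```

Run:
```python
from h import *
from scipy.optimize import least_squares
C=[(-.11,.11,.112),(.17,.11,.112),(.17,.31,.112),(-.11,.31,.112),(0,-.1987,.218)]
T=np.array([(313,411),(302,50),(41,62),(41,423),(725,213),(272,340)])/3.9+[115,150]-.37
S=np.array([(490,160),(418,436),(682,500),(728,212),(88,93),(508,160)])/4+[240,165]-.37
def f(p):
    P=ch(p,np.array(C+[(-.06-.05*np.sin(p[3]),.08+.05*np.cos(p[3]),.170)]))
    return np.r_[proj("top",P)-T,proj("scene",P)-S].ravel()
r=least_squares(f,[.5,-.1,0,.1],loss='soft_l1');p=r.x
print(p,np.degrees(p[2:]));print(f(p).reshape(-1,2).round(1).tolist())
json.dump(list(p),open('p.json','w'))
s=observe();R=np.array(s['tool_rot']);g=ch(p,(-.022-.01,.128,.23))[0]
print('start',g,(R.T@(g-s['position']))/.04)
for n,z,px in(('green',.072,(620,125)),('grey',.036,(620,397)),):
    pass
```

```text
[0.5818 0.0654 0.1118 0.1006] [6.4048 5.763 ]
[[-0.2, -0.6], [0.0, -0.6], [0.4, -0.2], [0.4, 0.2], [0.2, -0.3], [0.1, -0.3], [-0.5, -0.6], [-0.3, -0.5], [0.9, 0.2], [0.5, -0.4], [0.8, -0.5], [0.5, -0.4]]
start [0.5358 0.189  0.23  ] [ 14.1362 -15.1096   0.0414]
```

drive_tool(
  offset=[
    [0.7,-0.75,0],
    [0.7,-0.75,0],
    [0.7,-0.75,0],
    [0.7,-0.75,0],
    [0.7,-0.75,0],
    [0.7,-0.75,0],
    [0.7,-0.75,0],
    [0.7,-0.75,0],
    [0.7,-0.75,0],
    [0.7,-0.75,0],
  ],
  turn=[
    [0,0,0],
    [0,0,0],
    [0,0,0],
    [0,0,0],
    [0,0,0],
    [0,0,0],
    [0,0,0],
    [0,0,0],
    [0,0,0],
    [0,0,0],
  ],
  hand=[0,0,0,0,0,0,0,0,0,0],
)

```text
time_s: 1.35
position: [0.3322, -0.174, 0.2312]
tool_rot: [[0.971, 0.24, -0.0], [0.24, -0.971, 0.0], [-0.0, -0.0, -1.0]]
ft_force: [1.0, 0.0, -0.2]
grip_width: -0.0
gripper_force: 0.0
```

drive_tool(
  offset=[
    [0.7,-0.75,0],
    [0.7,-0.75,0],
    [0.7,-0.75,0],
    [0.7,-0.75,0],
    [0.7,-0.75,0],
    [0.7,-0.75,0],
    [0.7,-0.75,0],
    [0.7,-0.75,0],
    [0.7,-0.75,0],
    [0,0,0],
  ],
  turn=[
    [0,0,0],
    [0,0,0],
    [0,0,0],
    [0,0,0],
    [0,0,0],
    [0,0,0],
    [0,0,0],
    [0,0,0],
    [0,0,0.65],
    [0,0,0.6],
  ],
  hand=[0,0,0,0,0,0,0,0,0,0],
)

```text
time_s: 2.6
position: [0.5121, 0.1493, 0.2305]
tool_rot: [[0.994, 0.112, -0.001], [0.112, -0.994, 0.0], [-0.001, -0.0, -1.0]]
ft_force: [0.1, 0.0, -0.0]
grip_width: 0.0
gripper_force: 0.0
```

```bash
cat >> h.py <<'E'
def st():
    s=observe();p=json.load(open('p.json'));R=np.array(s['tool_rot']);c,n=np.cos(p[2]),np.sin(p[2])
    d=np.array(s['position'])-[p[0],p[1],0];M=np.array([[c,n,0],[-n,c,0],[0,0,1]])
    print('t',s['time_s'],'chamber mm',M@d*1000,'F(ch)',M@s['ft_force'],'w',s['grip_width']);print(M@R)
    return M@d,M@R
E
python3 -c "
from h import *
d,R=st()
print(R.T@(np.array([-.032,.128,.134])-d)/.04)"
```

```text
t 2.6 chamber mm [-59.9503  91.2442 230.4956] F(ch) [ 0.0876  0.0094 -0.0285] w 3.843783455927663e-05
[[ 1.      0.0008 -0.001 ]
 [ 0.0008 -1.      0.0004]
 [-0.001  -0.0004 -1.    ]]
[ 0.702  -0.9174  2.412 ]
```

drive_tool(
  offset=[
    [0.35,-0.46,0],
    [0.35,-0.46,0],
    [0,0,0.4],
    [0,0,0.5],
    [0,0,0.5],
    [0,0,0.5],
    [0,0,0.3],
    [0,0,0.2],
    [0,0,0],
    [0,0,0],
  ],
  turn=[
    [0,0,0],
    [0,0,0],
    [0,0,0],
    [0,0,0],
    [0,0,0],
    [0,0,0],
    [0,0,0],
    [0,0,0],
    [0,0,0],
    [0,0,0],
  ],
  hand=[0,0,0,0,0,0,0,0,0,0],
)

```text
time_s: 3.85
position: [0.5356, 0.1871, 0.1359]
tool_rot: [[0.994, 0.112, 0.001], [0.112, -0.994, 0.0], [0.001, -0.0, -1.0]]
ft_force: [-0.1, 0.6, -0.1]
grip_width: -0.0002
gripper_force: 0.0
```

drive_tool(
  offset=[
    [-0.33,-0.09,0],
    [-0.27,-0.05,0],
    [-0.27,0,0],
    [-0.26,0.06,0],
    [-0.24,0.11,0],
    [-0.22,0.16,0],
    [-0.18,0.2,0],
    [-0.14,0.23,0],
    [-0.03,0.06,0],
    [0,0,0],
  ],
  turn=[
    [0,0,0],
    [0,0,0],
    [0,0,0],
    [0,0,0],
    [0,0,0],
    [0,0,0],
    [0,0,0],
    [0,0,0],
    [0,0,0],
    [0,0,0],
  ],
  hand=[0,0,0,0,0,0,0,0,0,0],
)

```text
time_s: 5.1
position: [0.4611, 0.151, 0.1353]
tool_rot: [[0.994, 0.111, -0.001], [0.111, -0.994, -0.0], [-0.001, 0.0, -1.0]]
ft_force: [-0.1, 0.3, -0.7]
grip_width: -0.0001
gripper_force: 0.0
```

```bash
python3 -c "
from h import *
import cv2
st()
a=get_image('scene');b=get_image('top')
A=cv2.resize(a[130:290,270:430],None,fx=2.5,fy=2.5,interpolation=cv2.INTER_CUBIC);B=cv2.resize(b[150:310,115:275],None,fx=2.5,fy=2.5,interpolation=cv2.INTER_CUBIC)
cv2.imwrite('pics/c1.png',cv2.hconcat([A,B]))"
```

```text
t 5.1 chamber mm [-110.46     98.5984  135.252 ] F(ch) [-0.1109  0.3141 -0.7155] w -8.791035993953184e-05
[[ 1.     -0.0003 -0.0006]
 [-0.0003 -1.     -0.0002]
 [-0.0006  0.0002 -1.    ]]
```

View pics/c1.png

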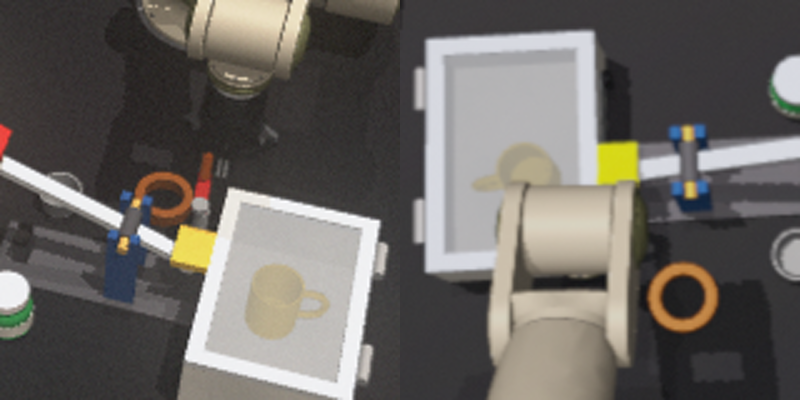

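The catch now lies along the box edge (scene crop: pin at (205,160), bar at (202,190)), clear of the lid. I back off, rise and go above the paddle.

drive_tool(
  offset=[
    [0,-0.15,-0.1],
    [0,-0.1,-0.6],
    [0,0,-1],
    [0,0,-1],
    [0,0,-0.9],
    [0.3,0.8,-0.4],
    [0.4,1,0],
    [0.4,1,0],
    [0.4,1,0],
    [0.4,1,0],
  ],
  turn=[
    [0,0,0],
    [0,0,0],
    [0,0,0],
    [0,0,0],
    [0,0,0],
    [0,0,0],
    [0,0,0],
    [0,0,0],
    [0,0,0],
    [0,0,0],
  ],
  hand=[0,0,0,0,0,0,0,0,0,0],
)

```text
time_s: 6.45
position: [0.5576, -0.0218, 0.2956]
tool_rot: [[0.994, 0.112, 0.0], [0.112, -0.994, 0.0], [0.0, 0.0, -1.0]]
ft_force: [0.2, 0.3, 0.6]
grip_width: -0.0
gripper_force: 0.0
```

drive_tool(
  offset=[
    [0.4,1,0],
    [0.4,1,0],
    [0.05,1,0],
    [0,0.8,0],
    [0,0.3,0.2],
    [0,0,0.4],
    [0,0,0.3],
    [0,0,0.2],
    [0,0,0],
    [0,0,0],
  ],
  turn=[
    [0,0,0],
    [0,0,0],
    [0,0,0],
    [0,0,0],
    [0,0,0],
    [0,0,0],
    [0,0,0],
    [0,0,0],
    [0,0,0],
    [0,0,0],
  ],
  hand=[0,0,0,0,0,0,0,0,0,0],
)

```text
time_s: 7.7
position: [0.6094, -0.1801, 0.2519]
tool_rot: [[0.994, 0.112, 0.001], [0.112, -0.994, -0.0], [0.001, 0.001, -1.0]]
ft_force: [0.0, -0.4, -0.0]
grip_width: 0.0001
gripper_force: 0.0
```

```bash
python3 -c "
from h import *
import cv2
st()
a=get_image('scene');b=get_image('top')
A=cv2.resize(a[130:290,230:390],None,fx=2.5,fy=2.5,interpolation=cv2.INTER_CUBIC);B=cv2.resize(b[150:310,170:330],None,fx=2.5,fy=2.5,interpolation=cv2.INTER_CUBIC)
cv2.imwrite('pics/c2.png',cv2.hconcat([A,B]))"
```

```text
t 7.7 chamber mm [  -0.0253 -246.9718  251.9142] F(ch) [ 0.0014 -0.3543 -0.0208] w 6.829508442923862e-05
[[ 1.      0.0004  0.0009]
 [ 0.0004 -1.     -0.0005]
 [ 0.0009  0.0005 -1.    ]]
```

View pics/c2.png

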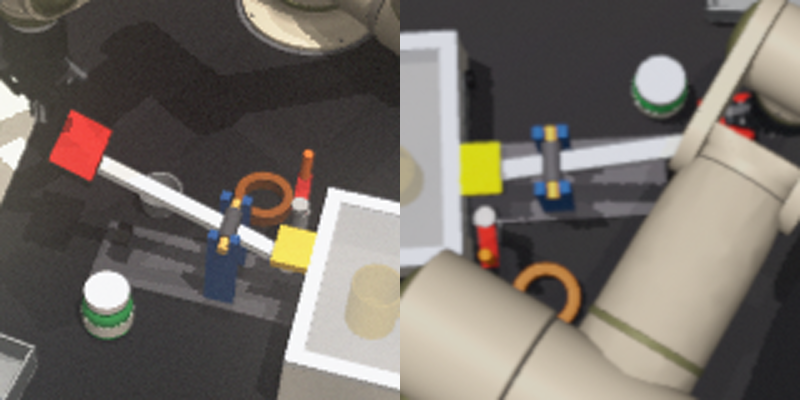

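The catch is clear (top crop: bar along the lid edge at (487,240)), and the tool overshot 45 mm past the paddle. I come back and begin pressing.

drive_tool(
  offset=[
    [0,-0.55,0],
    [0,-0.55,0],
    [0,0,0.3],
    [0,0,0.3],
    [0,0.05,0.25],
    [0,0.05,0.25],
    [0,0.05,0.25],
    [0,0.05,0.25],
    [0,0.05,0.25],
    [0,0,0],
  ],
  turn=[
    [0,0,0],
    [0,0,0],
    [0,0,0],
    [0,0,0],
    [0,0,0],
    [0,0,0],
    [0,0,0],
    [0,0,0],
    [0,0,0],
    [0,0,0],
  ],
  hand=[0,0,0,0,0,0,0,0,0,0],
)

```text
time_s: 9.05
position: [0.6057, -0.1478, 0.1772]
tool_rot: [[0.994, 0.11, 0.001], [0.11, -0.994, -0.001], [0.001, 0.001, -1.0]]
ft_force: [0.7, -2.5, 6.4]
grip_width: -0.0001
gripper_force: 2.8
```

```bash
python3 -c "
from h import *
st()"
```

```text
t 9.05 chamber mm [  -0.0703 -214.4482  177.1982] F(ch) [ 0.4481 -2.5247  6.3586] w -6.0941226713323026e-05
[[ 1.     -0.0011  0.0009]
 [-0.0011 -1.     -0.0014]
 [ 0.0009  0.0014 -1.    ]]
```

drive_tool(
  offset=[
    [0,0.04,0.25],
    [0,0.04,0.25],
    [0,0.02,0.25],
    [0,0,0.25],
    [0,0,0.25],
    [0,0,0.25],
    [0,-0.02,0.25],
    [0,-0.03,0.25],
    [0,-0.04,0.25],
    [0,-0.04,0.2],
  ],
  turn=[
    [0,0,0],
    [0,0,0],
    [0,0,0],
    [0,0,0],
    [0,0,0],
    [0,0,0],
    [0,0,0],
    [0,0,0],
    [0,0,0],
    [0,0,0],
  ],
  hand=[0,0,0,0,0,0,0,0,0,0],
)

```text
time_s: 10.3
position: [0.6061, -0.1475, 0.0799]
tool_rot: [[0.994, 0.111, 0.003], [0.111, -0.994, -0.004], [0.002, 0.004, -1.0]]
ft_force: [1.2, -7.4, 6.7]
grip_width: -0.0
gripper_force: 3.8
```

drive_tool(
  offset=[
    [0,-0.02,0.07],
    [0,-0.02,0.07],
    [0,-0.02,0.07],
    [0,0,0.05],
    [0,0,0],
    [0,0,0],
    [0,0,0],
    [0,0,0],
    [0,0,0],
    [0,0,0],
  ],
  turn=[
    [0,0,0],
    [0,0,0],
    [0,0,0],
    [0,0,0],
    [0,0,0],
    [0,0,0],
    [0,0,0],
    [0,0,0],
    [0,0,0],
    [0,0,0],
  ],
  hand=[0,0,0,0,0,0,0,0,0,0],
)

```text
time_s: 11.55
position: [0.6058, -0.1448, 0.0696]
tool_rot: [[0.994, 0.111, 0.003], [0.111, -0.994, -0.003], [0.002, 0.003, -1.0]]
ft_force: [2.2, -7.1, 4.5]
grip_width: 0.0001
gripper_force: 3.1
```

```bash
python3 -c "
from h import *
st()"
```

```text
t 11.55 chamber mm [   0.3104 -211.5629   69.6007] F(ch) [ 1.4233 -7.2978  4.5094] w 0.0001211354909133148
[[ 1.     -0.0009  0.0022]
 [-0.0009 -1.     -0.0033]
 [ 0.0022  0.0033 -1.    ]]
```

drive_tool(
  offset=[
    [0,0.04,0.03],
    [0,0.04,0.04],
    [0,0.04,0.04],
    [0,0,0.04],
    [0,0,0.04],
    [0,0,0],
    [0,0,0],
    [0,0,0],
    [0,0,0],
    [0,0,0],
  ],
  turn=[
    [0,0,0],
    [0,0,0],
    [0,0,0],
    [0,0,0],
    [0,0,0],
    [0,0,0],
    [0,0,0],
    [0,0,0],
    [0,0,0],
    [0,0,0],
  ],
  hand=[0,0,0,0,0,0,0,0,0,0],
)

```text
time_s: 12.8
position: [0.6059, -0.1476, 0.0619]
tool_rot: [[0.994, 0.111, 0.001], [0.111, -0.994, 0.0], [0.001, -0.0, -1.0]]
ft_force: [-0.3, 2.7, 6.8]
grip_width: -0.0001
gripper_force: 3.0
```

```bash
python3 -c "
from h import *
st()"
```

```text
t 12.8 chamber mm [   0.1524 -214.3174   61.9233] F(ch) [0.0033 2.67   6.7561] w -7.196612530429374e-05
[[ 1.     -0.0004  0.0014]
 [-0.0004 -1.      0.0003]
 [ 0.0014 -0.0003 -1.    ]]
```

drive_tool(
  offset=[
    [0,0,0.04],
    [0,0,0.04],
    [0,0,0.03],
    [0,0,0],
    [0,0,0],
    [0,0,0],
    [0,0,0],
    [0,0,0],
    [0,0,0],
    [0,0,0],
  ],
  turn=[
    [0,0,0],
    [0,0,0],
    [0,0,0],
    [0,0,0],
    [0,0,0],
    [0,0,0],
    [0,0,0],
    [0,0,0],
    [0,0,0],
    [0,0,0],
  ],
  hand=[0,0,0,0,0,0,0,0,0,0],
)

```text
time_s: 14.05
position: [0.6061, -0.1476, 0.0586]
tool_rot: [[0.994, 0.111, 0.002], [0.111, -0.994, 0.0], [0.002, 0.0, -1.0]]
ft_force: [-1.7, 3.4, 14.2]
grip_width: 0.0
gripper_force: 6.3
```

```bash
python3 -c "
from h import *
import cv2
st()
a=get_image('scene');b=get_image('top')
A=cv2.resize(a[130:290,230:430],None,fx=2,fy=2.5,interpolation=cv2.INTER_CUBIC);B=cv2.resize(b[150:310,110:310],None,fx=2,fy=2.5,interpolation=cv2.INTER_CUBIC)
cv2.imwrite('pics/c3.png',cv2.hconcat([A,B]))"
```

```text
t 14.05 chamber mm [   0.3363 -214.3296   58.5945] F(ch) [-1.3494  3.533  14.1809] w 1.497256885654412e-05
[[ 1.     -0.0002  0.0023]
 [-0.0002 -1.     -0.0002]
 [ 0.0023  0.0002 -1.    ]]
```

View pics/c3.png

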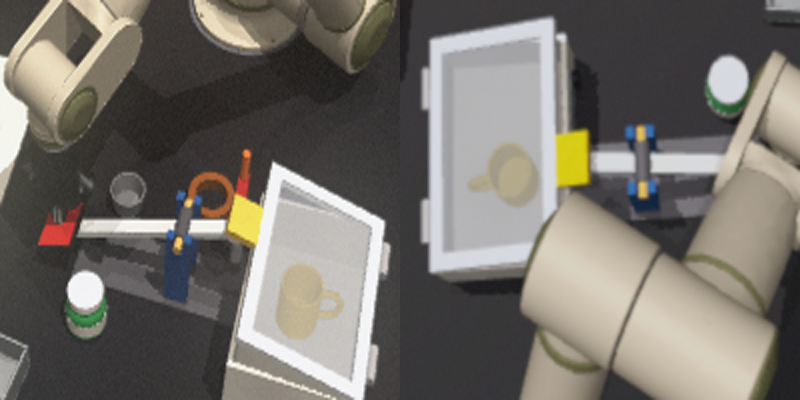

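The lid stands open, the lever is level-to-down on the stop with the pin in its saddle, the catch is clear, and the force jump (7 to 14 N) at z 58.6 mm matches the stop. A quick check of the lid angle from its free corner (scene px ≈ (367.5,196)).

```bash
python3 -c "
from h import *
p=json.load(open('p.json'))
for a in(0,.2,.25,.27,.29,.31):
    P=ch(p,[(x,.31-.2*np.cos(a)+.006*np.sin(a),.106+.2*np.sin(a)+.006*np.cos(a)) for x in(-.11,.17)])
    print(a,proj('scene',P).round(1).tolist(),proj('top',P).round(1).tolist())
print('meas scene',(275/2+230,165/2.5+130),(240/2+230,340/2.5+130),'top',(553/2+110,17/2.5+150))
print('pin',proj('scene',ch(p,[(0,0,.123)])),proj('top',ch(p,[(0,0,.123)])))
st()"
```

```text
0 [[361.6, 204.0], [343.8, 273.1]] [[194.7, 254.4], [192.1, 161.8]]
0.2 [[364.6, 196.7], [346.7, 266.4]] [[191.0, 252.9], [188.5, 158.0]]
0.25 [[365.7, 194.9], [347.9, 264.9]] [[189.6, 252.6], [187.2, 157.1]]
0.27 [[366.2, 194.2], [348.4, 264.3]] [[189.0, 252.4], [186.6, 156.7]]
0.29 [[366.7, 193.5], [348.9, 263.6]] [[188.4, 252.3], [186.0, 156.3]]
0.31 [[367.3, 192.9], [349.5, 263.0]] [[187.8, 252.2], [185.3, 155.9]]
meas scene (367.5, 196.0) (350.0, 266.0) top (386.5, 156.8)
pin [[321.9396 219.6533]] [[230.7341 214.4285]]
t 14.15 chamber mm [   0.3411 -214.2809   58.6261] F(ch) [-1.4949  3.9425 15.043 ] w 0.0001228972392857091
[[ 1.     -0.0003  0.0024]
 [-0.0003 -1.     -0.0001]
 [ 0.0024  0.0001 -1.    ]]
```

```bash
python3 -c "
from rig import env
print(env.close_job())"
```

```text
the job is handed in; nothing more can be done
None
```

I've handed the job in with the red catch pushed clear of the lid, the paddle held down on its stop with about 15 N, and the lid open by roughly 0.28 rad; the lever looked still seated, I saw no sign of anything else having moved, and no verdict came back.

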